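# Knock a stuck drill guide out of a drilling jig and rack it

## Task

The steel drill guide is stuck flush in the nest of the plywood drilling jig. Press the pad of the jig's rocker slowly down to its stop and hold it there for half a second with 20 to 30 N (more than 35 N would bend it), so that the knockout rod pushes the guide up; then pull the guide out and seat it upright and fully home in the empty round socket of the wooden rack. Leave the mug, the hex key set and the hammer as they are.

Things in the scene. Friction and masses are not known exactly. Their poses are not given: they have to be found in the camera images.
- press_pad (a point): centre of the top face of the grey plastic press pad, 36 x 36 mm, at the free end of the aluminium rocker that sticks out of the jig; about 164 mm from the nest in the jig's -y, 66 to 83 mm over the desk at the start. Pressed down it travels between 20 and 34 mm to a hard stop: where the rocker was left and the height of its axle differ from case to case, so feel for the stop
- rocker: the rocker; origin on its level axle (along the jig's x), 90 mm from the pad. Pressing the pad lifts its other end with an upright 12 mm knockout rod, up through the nest's floor. It stays where left. Stiff and damped: at 10 mm/s it resists with 4 to 6 N, with 8 to 18 N once the rod pushes the guide; at 100 mm/s over 20 N. At the stop the force rises steeply; over 35 N bends it
- nest_mouth (a point): centre of the nest's mouth in the level top face (92 x 80 mm) of the plywood jig, 78 mm over the desk; its y points from the pad to the nest. The nest is a round pocket 32 mm across, 26 mm deep, with two small spring pads in its wall that hold the guide by friction at any height
- guide: the steel drill guide: origin at the centre of its underside, z along the cylinder
- guide_mid (a point): centre (half-way up) of the drill guide, a steel cylinder 30 mm in diameter, 26 mm tall, about 0.1 to 0.17 kg, with a small dark bore drawn on its top. At the start its top is flush with the jig's top face; with the rocker at its stop it stands 12 to 18 mm proud and stays so. Pulling it out of the spring pads takes about 8 N upward
- socket (a point): centre of the floor of the empty socket in the wooden rack (170 x 70 mm, 22 mm tall): a round pocket 34 mm across, 12 mm deep, 2 mm chamfer; its floor is 10 mm over the desk. x runs along the rack, whose middle is 40 mm away in +x; an 18 mm guide of another size stands 6 mm proud 85 mm away in +x. A guide fully home has its centre 13 mm above this point
- mug: white ceramic mug of dowels, 82 mm across, 90 mm tall (dowels to 110 mm), origin at the centre of its underside; a bystander
- keyset: grey folding hex key holder, 100 x 34 x 26 mm, origin at the centre of its underside; a bystander
- hammer: steel tack hammer with a wooden handle, about 250 mm long, lying on the desk, handle along its -x; a bystander

How it is judged:
On the way, in this order (a step that is already met when the one before it is completed fails the run):
1. the rocker is held firmly down (over 18 N) for 0.3 s, and the knockout rod has raised the guide at least 10 mm, still standing in the nest (contact force between the fingers and rocker above 18 N and z of guide_mid in the frame of nest_mouth between -0.003 and 0.009 m and horizontal distance between guide_mid and nest_mouth below 0.006 m), for 0.3 s.
2. the guide is pulled clear of the nest (z of guide_mid in the frame of nest_mouth above 0.018 m), for 0.1 s.
At the end, for the whole second after the job is handed in: the guide stands upright (0.1 rad) in the rack's socket, within 5 mm of its centre and 2.5 mm of fully home, at rest; before that the rocker was held down with over 18 N for 0.3 s with the guide raised but still in the nest (horizontal distance between guide_mid and socket below 0.005 m and z of guide_mid in the frame of socket between 0.01 and 0.0155 m and angle between the z axis of guide_mid and the z axis of socket, either way round below 0.1 rad and linear speed of guide below 0.02 m/s); the robot touches nothing.
It fails at once if the rocker is pressed with more than 35 N (contact force between any of the fingers, the arm and rocker above 35 N).
It fails at once if the mug, the key set or the hammer is shifted by more than 30 mm or the mug is tipped (distance of any of mug, keyset, hammer from where it was at the start of the episode above 0.03 m or angle between mug's own z axis and vertical above 0.4 rad).
It also fails if it takes over 69 s, if anything falls off the work surface, if the arm or the gripper's body presses on something with over 40 N, if the wrist force passes 120 N, or if a joint passes its speed limit or range.

## Robot

A 6-joint arm with a two-finger parallel gripper is mounted at the origin on the work surface. World frame = base frame: x ahead of the robot, y to its left, z up, the work surface at z = 0. Lengths are in m, angles in rad, forces in N, time in s.
With the tool pointing down it reaches from about 0.375 to 0.9 m from the base axis. Payload 3.1 kg.
Tool frame: the origin (TCP) lies at the very end of the fingers, on their centre line; the grasp point (between the pads) lies 19 mm behind it (robot.hold_point_z is the z of the grasp point in the tool frame, in m); z points along the fingers, y is the direction in which the jaws open and shut (so a half turn about z gives the same grasp; the last joint's range is limited). The gripper opens to 87 mm and grips with 3 to 60 N. Pads are 19 mm wide; open, the fingers measure 117 mm over their backs; the gripper's body (75 mm by 190 mm) begins 51 mm behind the grasp point.
Start: joints at [1.014, 0.527, 1.433, -0, 1.181, -0.178], TCP at [0.231, 0.581, 0.223] pointing down, gripper open.
Joint ranges: [-3.08, 3.08], [-0.75, 2.2], [0.22, 2.44], [-1.43, 4.57], [0, 2.65], [-2.85, 2.85]. Speed limits (rad/s): [2.79, 2.79, 3.14, 3.14, 3.14, 3.14].

## Interface

Orientations are given as a unit quaternion [x, y, z, w].
In Python, from rig import robot, viewer, spotter gives the robot as it stands.
- The arm moves only by the shell command python3 -m crank 'ROWS' [FORCE]. ROWS is text: rows parted by semicolons, each of 7 numbers parted by spaces: the turn, a rotation vector about the tool's x, y, z in units of 5 degrees (1.0 is 5 degrees), then the shift along the tool's x, y, z in units of 40 mm (1.0 is 40 mm), then the gripper's target within -1 to 1 (shut at 1, half-way at 0, fully open at -1). A call has 1 to 5 rows; each row shifts and turns the pose as measured when the row begins, along the tool's axes as they then stand; what a row does not reach is not made up. A row lasts 1/8 s, in which the tool goes at most 62.5 mm and 10.7 degrees, less where a joint would pass 70% of its speed; a pose out of reach is approached as far as the arm can. A call is refused whole if a number of a shift passes 1 or a number of a turn 1, either way. A call with a gripper value outside its range is refused whole. The fingers move at their own pace and stop on an object; FORCE is the grip in N (left out, the last holds). Time passes only in rows, so rows that do not move let the fingers close. It gives the time, the measured TCP pose, the force and the opening at its end, in the units of the state.
- robot.get_obs(): the state, without advancing time (a new reading comes with each control period).
- viewer.camera(name): name is "scene" or "side" or "wrist"; returns a dict with "img" (480x640x3 uint8, red, green, blue), "camera_matrix" (3x3 intrinsics, pixels), "xyz" and "attitude" of the camera in the world. Camera axes: x right, y down, z forward; pixel columns grow to the right and rows downward; lengths in m; the calibration is good to about 2 mm. A picture is of the moment at which its call begins. There is no depth.
- robot.hand_in(): hands the job in, once; it reports no verdict.
Trained networks look in a picture, given as the dict that the camera call returned (one of the last four; its "shot" number tells which), for a name from the list of things; names that differ only in an ending like _2 or _b are one class to them, and where a whole thing is asked for, a point or a joint stands for the part that bears it (a point fixed in the world has none). Each returns a list of dicts, best first, with "score" (0 to 1); they miss things now and then, are a little off and sometimes report something else, mostly with a low value. They report only what shows in the picture. A call takes as long as a camera call.
- spotter.boxes_of(name, picture): "at" ([x, y, z] in m, in the coordinates of the camera as it stood for that picture, good to about 4 mm: the middle of the surface that is visible of it).
The state is a dict: "time": time; "q": joint angles; "joint_velocities": joint speeds; "joint_torque": joint torques, N m; "position": TCP position; "tool_rot": TCP orientation; "ft_force": force on the tool from outside, world axes, zero at the start; "moment": the same for the moment, N m; "grip_width": finger opening in m.
Only numpy, scipy, OpenCV 4.12 (cv2) and the standard library are available. Lean on these libraries where they do the work, as an engineer would, in place of code of your own. Each camera call takes 0.05 s, during which the arm holds its last target.

## Working session

There is one attempt and no reset: what is moved stays moved. The work goes in short steps, Python scripts to look and compute and a shell command to move; the robot and the scene stay as the last step left them, time stands still between calls to the robot, and variables do not carry over. Pictures are saved under pics/ and viewed, and the job is handed in when it is done.

```bash
ls; mkdir -p pics
cat > h.py <<'E'
import numpy as np, cv2
from scipy.spatial.transform import Rotation as R
from rig import robot, viewer, spotter
def Rm(a):
    a=np.array(a,float)
    return a if a.shape==(3,3) else R.from_quat(a).as_matrix()
def toworld(p,pic): return Rm(pic["attitude"])@np.array(p)+np.array(pic["xyz"])
def proj(P,pic):
    c=Rm(pic["attitude"]).T@(np.array(P)-np.array(pic["xyz"])); u=np.array(pic["camera_matrix"])@c; return u[:2]/u[2]
def onplane(uv,z,pic):
    d=Rm(pic["attitude"])@np.linalg.solve(np.array(pic["camera_matrix"]),[uv[0],uv[1],1]); o=np.array(pic["xyz"])
    return o+d*(z-o[2])/d[2]
def save(pic,n): cv2.imwrite(f"pics/{n}.png",cv2.cvtColor(pic["img"],cv2.COLOR_RGB2BGR))
E
python3 - <<'E'
from h import *
o=robot.get_obs(); print({k:np.round(v,3) for k,v in o.items()})
np.set_printoptions(precision=4,suppress=True)
for c in ["scene","side","wrist"]:
    p=viewer.camera(c); save(p,c+"0"); print(c,p["shot"],np.array(p["xyz"]),np.array(p["attitude"]))
    for n in ["press_pad","rocker","nest_mouth","guide","guide_mid","socket","mug","keyset","hammer"]:
        try:
            print(n,[(round(d["score"],2),toworld(d["at"],p).round(4)) for d in spotter.boxes_of(n,p)[:3]])
        except Exception as e: print(n,e)
E
```

```text
pics
{'time': np.float64(0.0), 'q': array([ 1.014,  0.528,  1.434, -0.   ,  1.181, -0.178]), 'joint_velocities': array([-0.   ,  0.   , -0.001,  0.001, -0.   , -0.   ]), 'joint_torque': array([ -0.   , -44.005, -17.659,   0.063,   0.058,  -0.   ]), 'position': array([0.231, 0.58 , 0.222]), 'tool_rot': array([ 0.188,  0.982, -0.001, -0.   ]), 'ft_force': array([ 0.76 ,  0.021, -0.147]), 'moment': array([ 0.025, -0.006,  0.029]), 'grip_width': np.float64(0.087)}
scene 1 [ 1.1917 -0.5021  0.6472] [ 0.8086  0.3873 -0.1893 -0.4003]
press_pad [(0.96, array([0.5649, 0.0954, 0.066 ]))]
rocker [(0.65, array([0.5634, 0.096 , 0.0696]))]
nest_mouth [(0.7, array([0.5562, 0.1748, 0.047 ])), (0.26, array([ 0.7278, -0.2695,  0.0257]))]
guide []
guide_mid []
socket [(0.84, array([ 0.5338, -0.3083,  0.0189]))]
mug [(0.7, array([0.7993, 0.0969, 0.0657])), (0.19, array([0.5637, 0.0908, 0.0663]))]
keyset [(0.92, array([ 0.7883, -0.0331,  0.0152]))]
hammer [(0.97, array([ 0.7285, -0.2686,  0.0239])), (0.16, array([ 0.7908, -0.0349,  0.0157]))]
side 2 [0.5033 0.5997 0.4466] [-0.0988  0.8591 -0.5003  0.0429]
press_pad [(0.95, array([0.5694, 0.0781, 0.0701]))]
rocker [(0.98, array([0.5606, 0.0797, 0.0643])), (0.3, array([0.7762, 0.1323, 0.0694]))]
nest_mouth [(0.91, array([0.5247, 0.2254, 0.0675]))]
guide [(0.83, array([0.531 , 0.2056, 0.0767]))]
guide_mid [(0.63, array([0.527 , 0.2034, 0.0738]))]
socket [(0.72, array([ 0.5113, -0.2829,  0.0181])), (0.42, array([ 0.7237, -0.2585,  0.0158]))]
mug [(0.88, array([0.7759, 0.135 , 0.0679]))]
keyset [(0.81, array([ 0.7826, -0.0335,  0.0126]))]
hammer [(0.72, array([ 0.7241, -0.2587,  0.0174])), (0.66, array([ 0.5123, -0.2803,  0.0179]))]
wrist 3 [0.171  0.6036 0.3856] [0.8215 0.5572 0.0683 0.1003]
press_pad []
rocker []
nest_mouth []
guide []
guide_mid []
socket []
mug []
keyset []
hammer []
```

View pics/scene0.png

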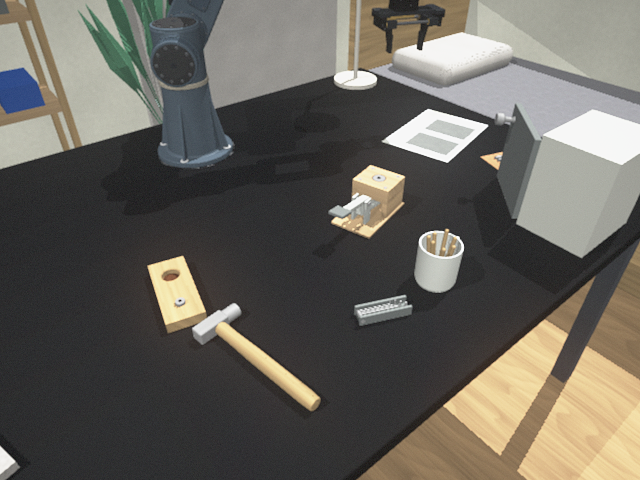

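View pics/side0.png

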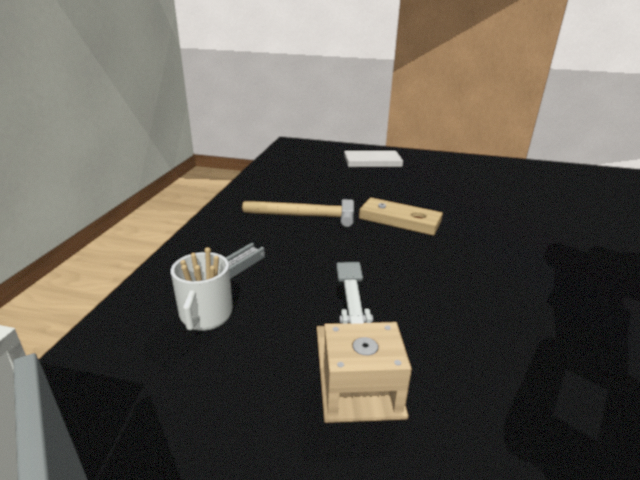

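View pics/wrist0.png

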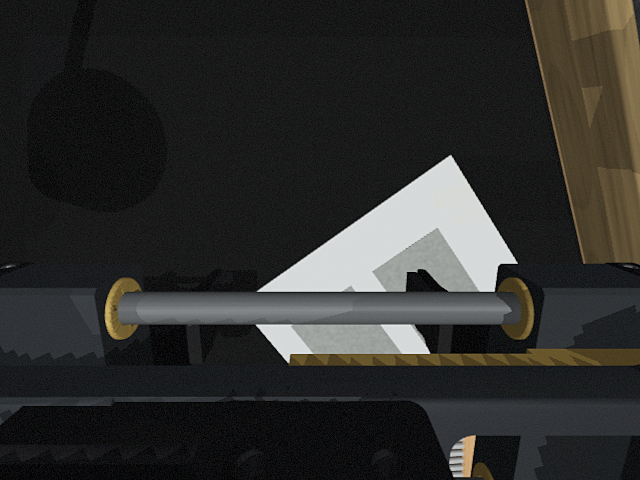

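The scene view shows the jig with the guide at about (379,178), the pad at (343,211) and the socket at (171,276). In the side view they are at (366,346), (349,271) and (419,215). I'll zoom in to get finer pixel positions.

Run:
```python
import cv2,numpy as np
a=cv2.imread("pics/scene0.png");b=cv2.imread("pics/side0.png")
def c(i,x,y,w,h): return cv2.resize(i[y:y+h,x:x+w],(400,300),interpolation=cv2.INTER_CUBIC)
cv2.imwrite("pics/z0.png",np.vstack([np.hstack([c(a,325,160,100,75),c(a,140,250,80,60)]),np.hstack([c(b,310,255,120,90),c(b,355,190,100,75)])]))
```

```text
(no output)
```

View pics/z0.png

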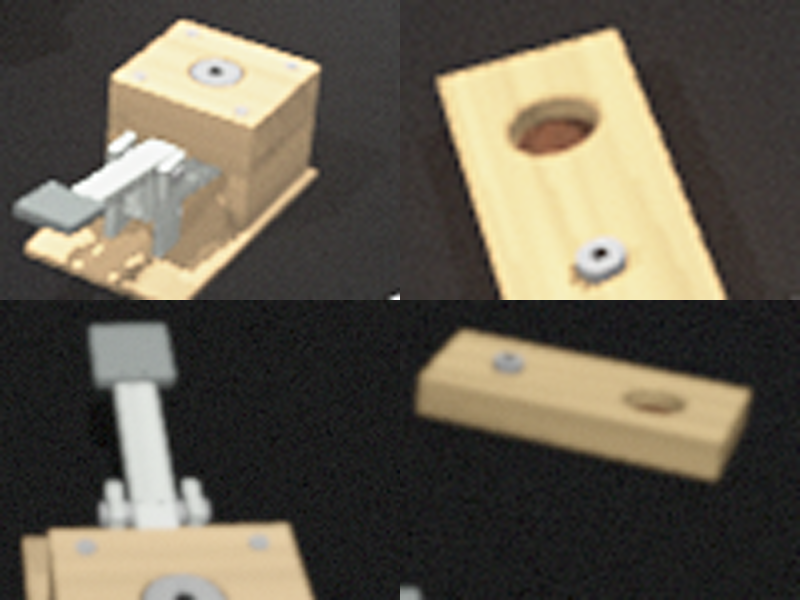

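Run:
```python
from h import *
np.set_printoptions(precision=4,suppress=True)
s=viewer.camera("scene");d=viewer.camera("side")
print("guide",onplane((379,178),.078,s),onplane((366,346),.078,d))
print("sock",onplane((170.6,275),.022,s),onplane((418.8,215.5),.022,d))
print("small",onplane((180,301),.028,s),onplane((382,205.3),.028,d))
def tri(a,b):
    A=[];r=[]
    for uv,p in((a,s),(b,d)):
        v=Rm(p["attitude"])@np.linalg.solve(np.array(p["camera_matrix"]),[*uv,1]);v/=np.linalg.norm(v);M=np.eye(3)-np.outer(v,v);A.append(M);r.append(M@np.array(p["xyz"]))
    x=np.linalg.lstsq(np.vstack(A),np.hstack(r),rcond=None)[0];return x,proj(x,s)-a,proj(x,d)-b
print("pad",tri((340.5,210.7),(349.3,270.3)))
print("guide",tri((379,178),(366,346)))
print("sock",tri((170.6,275),(418.8,215.5)))
# jig top corners scene
for uv in [(110,75),(181,20),(320,68),(254,128)]: print("corner",onplane((325+uv[0]/4,160+uv[1]/4),.078,s))
```

```text
guide [0.5335 0.203  0.078 ] [0.528  0.2061 0.078 ]
sock [ 0.4785 -0.2928  0.022 ] [ 0.472  -0.2827  0.022 ]
small [ 0.5598 -0.3117  0.028 ] [ 0.5548 -0.3007  0.028 ]
pad (array([0.5749, 0.0499, 0.0765]), array([-0.439 , -0.3148]), array([-0.6441,  0.3633]))
guide (array([0.5294, 0.2054, 0.0761]), array([-0.5661, -0.3601]), array([-1.1426,  0.5915]))
sock (array([ 0.4722, -0.2913,  0.0173]), array([-0.2485, -0.2591]), array([-0.2434,  0.2022]))
corner [0.4982 0.1533 0.078 ]
corner [0.4772 0.2289 0.078 ]
corner [0.5675 0.2528 0.078 ]
corner [0.5892 0.1775 0.078 ]
```

```bash
cat > go.py <<'E'
from h import *
import sys
t=np.array([float(v) for v in sys.argv[1:4]]); o=robot.get_obs(); r=R.from_quat(o["tool_rot"])
u=r.inv().apply(t-np.array(o["position"]))/.04
# residual tilt to vertical-down, expressed in tool
z=r.apply([0,0,1]); ax=np.cross(z,[0,0,-1])
print("pos",np.round(o["position"],4),"units",u.round(3),"untilt",(r.inv().apply(ax)/np.radians(5)).round(3),"F",np.round(o["ft_force"],2),"t",o["time"],"w",o["grip_width"])
E
python3 go.py 0.575 0.05 0.16
```

```text
pos [0.2311 0.5807 0.2225] units [-12.895  -9.146   1.564] untilt [-0.001 -0.     0.   ] F [ 1.08 -0.34 -0.57] t 1.6 w 0.08735886880686276
```

```bash
python3 -m crank '0 0 0 -1 -0.7 0 1;0 0 0 -1 -0.7 0 1;0 0 0 -1 -0.7 0 1;0 0 0 -1 -0.7 0 1;0 0 0 -1 -0.7 0 1' 20; python3 go.py 0.575 0.05 0.16
```

```text
time: 2.22
position: [0.3681, 0.3752, 0.2228]
tool_rot: [0.184, 0.983, 0.002, 0.001]
ft_force: [0.2, 0.3, 0.6]
grip_width: 0.045
pos [0.3681 0.3752 0.2228] units [-7.765 -5.709  1.557] untilt [ 0.052  0.02  -0.   ] F [0.21 0.27 0.61] t 2.225 w 0.04498266830611665
```

```bash
python3 -m crank '0 0 0 -1 -0.72 0 1;0 0 0 -1 -0.72 0 1;0 0 0 -1 -0.72 0 1;0 0 0 -1 -0.72 0.2 1;0 0 0 -1 -0.72 0.2 1'; python3 go.py 0.575 0.05 0.15
```

```text
time: 2.85
position: [0.5079, 0.1619, 0.2082]
tool_rot: [0.184, 0.983, 0.004, 0.004]
ft_force: [-0.2, 0.8, 0.3]
grip_width: 0.0018
pos [0.5079 0.1619 0.2082] units [-2.568 -2.013  1.456] untilt [ 0.099  0.077 -0.   ] F [-0.18  0.81  0.35] t 2.85 w 0.0017533398010650526
```

```bash
python3 -m crank '0.1 0.08 0 -0.9 -0.7 0.4 1;0 0 0 -0.9 -0.7 0.4 1;0 0 0 -0.5 -0.4 0.4 1;0 0 0 0 0 0 1'; python3 go.py 0.575 0.05 0.13
python3 - <<'E'
from h import *
for c in ["scene","side","wrist"]:
    p=viewer.camera(c); save(p,c+"1"); print(c,np.round(p["xyz"],4),proj([0.575,.05,.077],p).round(1),proj(robot.get_obs()["position"],p).round(1))
    if c!="side": print([(d["score"],toworld(d["at"],p)) for d in spotter.boxes_of("press_pad",p)])
E
```

```text
time: 3.35
position: [0.5727, 0.0545, 0.1593]
tool_rot: [0.187, 0.982, 0.0, 0.002]
ft_force: [-0.3, 0.1, 0.5]
grip_width: 0.0004
pos [0.5727 0.0545 0.1593] units [-0.094 -0.085  0.733] untilt [0.014 0.037 0.   ] F [-0.28  0.11  0.53] t 3.35 w 0.00041345369500433857
scene [ 1.1917 -0.5021  0.6472] [340.1 210.2] [342.6 174.1]
[(0.88, array([0.56454288, 0.09439603, 0.06397599])), (0.25, array([ 0.72789782, -0.27039922,  0.02454338]))]
side [0.5033 0.5997 0.4466] [348.6 270.4] [353.1 223.8]
wrist [0.5109 0.0796 0.3236] [312.6 251.7] [321.3 286.9]
[(0.61, array([0.55617688, 0.09149818, 0.06878523]))]
```

View pics/wrist1.png

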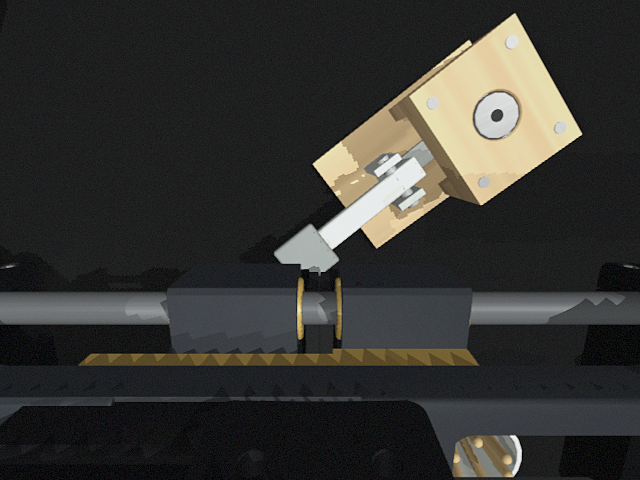

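View pics/side1.png

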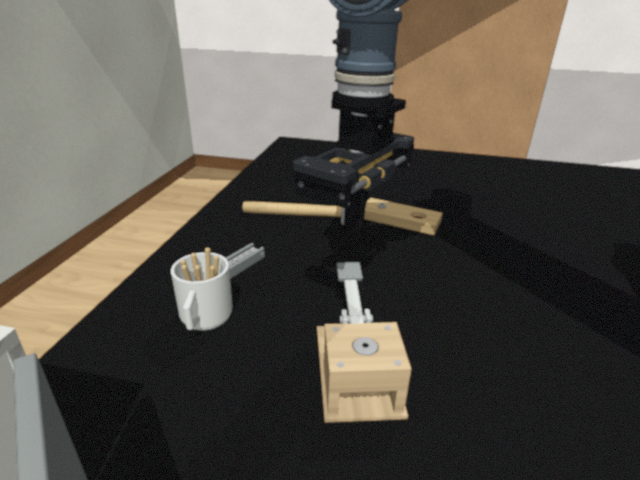

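View pics/scene1.png

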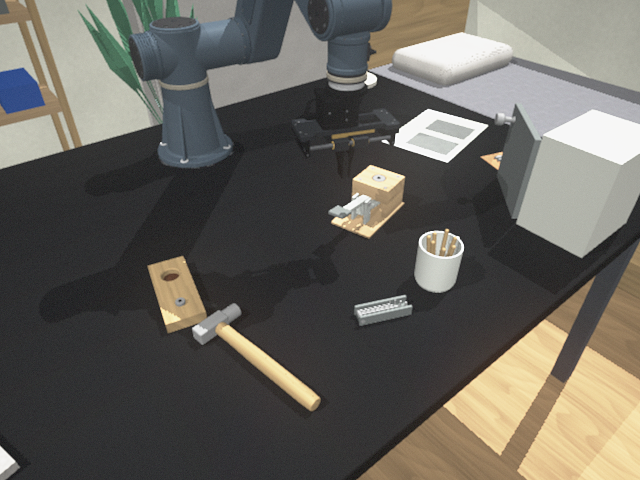

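The wrist view shows the guide at (497,115) and the pad's far corners at about (305,225), (275,255) and (338,258). I'll check both against the earlier estimates.

```bash
python3 - <<'E'
from h import *
p=viewer.camera("wrist"); o=robot.get_obs()["position"]
print(o,"guide",onplane((497,115),.078,p))
for uv in [(305,225),(275,255),(338,258)]: print(onplane(uv,.0765,p))
for uv in [(432,103),(513,42),(560,128),(484,182)]: print("pin",onplane(uv,.078,p))
E
python3 go.py 0.575 0.05 0.13
```

```text
[0.57204767 0.05742839 0.16123261] guide [0.5308569  0.20224259 0.078     ]
[0.55426528 0.05261996 0.0765    ]
[0.56739028 0.0230419  0.0765    ]
[0.58685289 0.0663295  0.0765    ]
pin [0.50753798 0.16337676 0.078     ]
pin [0.49112889 0.22274125 0.078     ]
pin [0.55472923 0.24037506 0.078     ]
pin [0.57137359 0.18267671 0.078     ]
pos [0.572  0.0574 0.1612] units [-0.132 -0.148  0.781] untilt [ 0.024  0.065 -0.   ] F [-0.97 -1.6   0.63] t 3.65 w 0.000444225626076934
```

```bash
python3 -m crank '0 0 0 -0.1 -0.2 0.6 1;0 0 0 0 0 0.6 1;0 0 0 0 0 0.3 1;0 0 0 0 0 0 1'; python3 go.py 0.575 0.047 0.09
```

```text
time: 4.15
position: [0.574, 0.052, 0.1031]
tool_rot: [0.182, 0.983, 0.001, 0.006]
ft_force: [0.2, -0.3, -0.1]
grip_width: 0.0003
pos [0.574  0.052  0.1031] units [-0.065 -0.108  0.328] untilt [ 0.044  0.128 -0.   ] F [ 0.15 -0.3  -0.05] t 4.15 w 0.00030215257021065645
```

```bash
python3 -m crank '0.04 0.12 0 -0.07 -0.15 0.2 1;0 0 0 0 0 0.1 1;0 0 0 0 0 0 1'; python3 go.py 0.575 0.047 0.085;  python3 - <<'E'
from h import *
for i in range(4): print(robot.get_obs()["position"])
p=viewer.camera("side"); save(p,"side2"); cv2.imwrite("pics/side2z.png",cv2.resize(cv2.cvtColor(p["img"],cv2.COLOR_RGB2BGR)[180:330,280:440],None,fx=4,fy=4,interpolation=2))
E
```

```text
time: 4.53
position: [0.5759, 0.0451, 0.0922]
tool_rot: [0.182, 0.983, 0.0, 0.002]
ft_force: [0.3, -0.4, -0.1]
grip_width: 0.0007
pos [0.5759 0.0451 0.0922] units [0.039 0.035 0.179] untilt [0.011 0.04  0.   ] F [ 0.31 -0.45 -0.06] t 4.525 w 0.0006919526750889338
[0.57593008 0.04513941 0.09215178]
[0.57593008 0.04513941 0.09215178]
[0.57593008 0.04513941 0.09215178]
[0.57593008 0.04513941 0.09215178]
```

View pics/side2z.png

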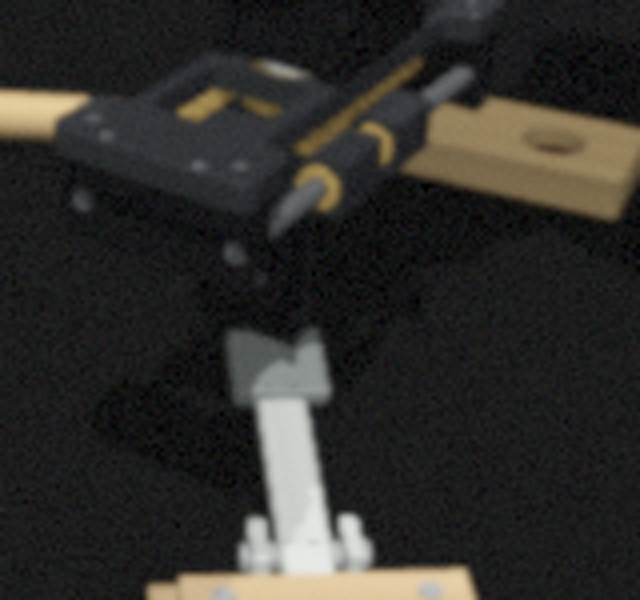

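The side view shows the closed fingers right over the pad. Next I'll feel down slowly.

```bash
python3 -m crank '0 0 0 0 0 0.05 1;0 0 0 0 0 0.05 1;0 0 0 0 0 0.05 1;0 0 0 0 0 0.05 1'; python3 -m crank '0 0 0 0 0 0.04 1;0 0 0 0 0 0.04 1'
```

```text
time: 5.08
position: [0.5765, 0.0451, 0.0845]
tool_rot: [0.182, 0.983, 0.0, 0.003]
ft_force: [0.3, 0.5, 0.2]
grip_width: 0.0008
time: 5.32
position: [0.5764, 0.0452, 0.0809]
tool_rot: [0.182, 0.983, 0.0, 0.003]
ft_force: [0.6, 0.0, 0.4]
grip_width: 0.0003
```

```bash
for i in 1; do :; done; python3 -m crank '0 0 0 0 0 0.04 1;0 0 0 0 0 0.04 1'; python3 -m crank '0 0 0 0 0 0.04 1;0 0 0 0 0 0.04 1';python3 -m crank '0 0 0 0 0 0.04 1;0 0 0 0 0 0.04 1'
```

```text
time: 5.58
position: [0.5767, 0.0447, 0.0785]
tool_rot: [0.181, 0.983, -0.0, 0.003]
ft_force: [-1.2, -1.1, 5.1]
grip_width: 0.0004
time: 5.82
position: [0.5768, 0.0441, 0.0758]
tool_rot: [0.181, 0.983, -0.001, 0.003]
ft_force: [-2.3, -2.3, 4.8]
grip_width: 0.0004
time: 6.08
position: [0.577, 0.0436, 0.073]
tool_rot: [0.181, 0.983, -0.001, 0.004]
ft_force: [-1.9, -1.8, 5.2]
grip_width: 0.0001
```

```bash
python3 -m crank '0 0 0 0.01 0.02 0.04 1;0 0 0 0.01 0.02 0.04 1'; python3 -m crank '0 0 0 0 0.01 0.04 1;0 0 0 0 0.01 0.04 1';python3 -m crank '0 0 0 0 0.01 0.04 1;0 0 0 0 0.01 0.04 1'
```

```text
time: 6.32
position: [0.5773, 0.0439, 0.0703]
tool_rot: [0.181, 0.984, -0.002, 0.004]
ft_force: [-2.4, -3.8, 5.9]
grip_width: 0.0005
time: 6.58
position: [0.5774, 0.0436, 0.0683]
tool_rot: [0.18, 0.984, -0.003, 0.004]
ft_force: [-2.2, -2.7, 8.1]
grip_width: 0.0006
time: 6.82
position: [0.5774, 0.0434, 0.0666]
tool_rot: [0.18, 0.984, -0.004, 0.004]
ft_force: [-1.3, -2.0, 10.5]
grip_width: 0.0004
```

```bash
python3 -m crank '0 0 0 0 0.01 0.05 1;0 0 0 0 0.01 0.05 1'; python3 -m crank '0 0 0 0 0.01 0.05 1;0 0 0 0 0.01 0.05 1';python3 -m crank '0 0 0 0 0.01 0.05 1;0 0 0 0 0.01 0.05 1'
```

```text
time: 7.08
position: [0.5775, 0.0432, 0.0644]
tool_rot: [0.18, 0.984, -0.004, 0.004]
ft_force: [-3.0, -1.8, 10.5]
grip_width: 0.0004
time: 7.32
position: [0.5776, 0.0431, 0.0624]
tool_rot: [0.179, 0.984, -0.005, 0.005]
ft_force: [-2.6, -2.2, 10.5]
grip_width: 0.0001
time: 7.58
position: [0.5777, 0.043, 0.0603]
tool_rot: [0.179, 0.984, -0.006, 0.005]
ft_force: [-2.1, -2.7, 11.0]
grip_width: 0.0007
```

```bash
python3 -m crank '0.03 0.08 0 0 0.01 0.05 1;0 0 0 0 0.01 0.05 1'; python3 -m crank '0 0 0 0 0.01 0.05 1;0 0 0 0 0.01 0.05 1';python3 -m crank '0 0 0 0 0.01 0.05 1;0 0 0 0 0.01 0.05 1'
```

```text
time: 7.82
position: [0.5777, 0.0429, 0.0584]
tool_rot: [0.179, 0.984, -0.007, 0.001]
ft_force: [-3.2, -2.0, 11.0]
grip_width: 0.0003
time: 8.07
position: [0.5778, 0.0428, 0.0567]
tool_rot: [0.178, 0.984, -0.008, 0.001]
ft_force: [-3.0, -1.7, 11.6]
grip_width: 0.0004
time: 8.32
position: [0.5777, 0.0428, 0.0551]
tool_rot: [0.178, 0.984, -0.008, 0.001]
ft_force: [-3.2, -1.7, 11.5]
grip_width: 0.0003
```

```bash
python3 -m crank '0 0 0 0 0.01 0.05 1;0 0 0 0 0.01 0.05 1'; python3 go.py .5748 .047 .05
```

```text
time: 8.57
position: [0.5778, 0.0429, 0.0537]
tool_rot: [0.177, 0.984, -0.009, 0.001]
ft_force: [-3.6, -1.5, 11.5]
grip_width: -0.0
pos [0.5778 0.0429 0.0537] units [0.107 0.072 0.091] untilt [-0.198  0.061  0.   ] F [-3.58 -1.53 11.45] t 8.575 w -1.6056754973534397e-05
```

```bash
python3 -m crank '-0.1 0.05 0 0 0.01 0.05 1;-0.1 0 0 0 0.01 0.05 1';  python3 -m crank '0 0 0 0 0.01 0.05 1;0 0 0 0 0.01 0.05 1'
```

```text
time: 8.82
position: [0.5778, 0.0429, 0.0522]
tool_rot: [0.177, 0.984, -0.0, 0.001]
ft_force: [-3.1, -1.7, 12.3]
grip_width: 0.0007
time: 9.07
position: [0.5778, 0.043, 0.0509]
tool_rot: [0.177, 0.984, -0.001, 0.001]
ft_force: [-4.3, -3.1, 16.7]
grip_width: 0.0004
```

```bash
python3 -m crank '0 0 0 0 0.01 0.05 1;0 0 0 0 0.01 0.05 1'; python3 go.py .5748 .047 .05
```

```text
time: 9.32
position: [0.5778, 0.043, 0.0508]
tool_rot: [0.176, 0.984, -0.001, 0.001]
ft_force: [-4.6, -1.1, 17.7]
grip_width: 0.0007
pos [0.5778 0.043  0.0508] units [0.105 0.068 0.02 ] untilt [-0.03   0.021  0.   ] F [-4.64 -1.12 17.7 ] t 9.325 w 0.000712062338961613
```

Stop found at z ≈ 0.051, after 28 mm of travel. I'll raise the command towards 25 N and hold.

```bash
python3 -m crank '0 0 0 0 0 0.062 1;0 0 0 0 0 0.068 1'; python3 -m crank '0 0 0 0 0 0.07 1;0 0 0 0 0 0.07 1'
```

```text
time: 9.57
position: [0.5778, 0.043, 0.0507]
tool_rot: [0.176, 0.984, -0.001, 0.001]
ft_force: [-5.8, -0.4, 23.2]
grip_width: 0.0007
time: 9.82
position: [0.5778, 0.0429, 0.0507]
tool_rot: [0.176, 0.984, -0.001, 0.002]
ft_force: [-6.0, -0.8, 22.5]
grip_width: 0.0003
```

```bash
python3 -m crank '0 0 0 0 0 0.073 1;0 0 0 0 0 0.073 1;0 0 0 0 0 0.073 1;0 0 0 0 0 0.073 1;0 0 0 0 0 0.073 1';  python3 - <<'E'
from h import *
for c in ["side","scene"]:
    p=viewer.camera(c); save(p,c+"3")
    b=cv2.cvtColor(p["img"],cv2.COLOR_RGB2BGR); b=b[300:420,300:460] if c=="side" else b[150:240,310:430]
    cv2.imwrite(f"pics/{c}3z.png",cv2.resize(b,(640,480),interpolation=2))
E
```

```text
time: 10.45
position: [0.5779, 0.0429, 0.0507]
tool_rot: [0.175, 0.985, -0.001, 0.004]
ft_force: [-5.3, -1.2, 23.2]
grip_width: 0.0005
```

View pics/side3z.png

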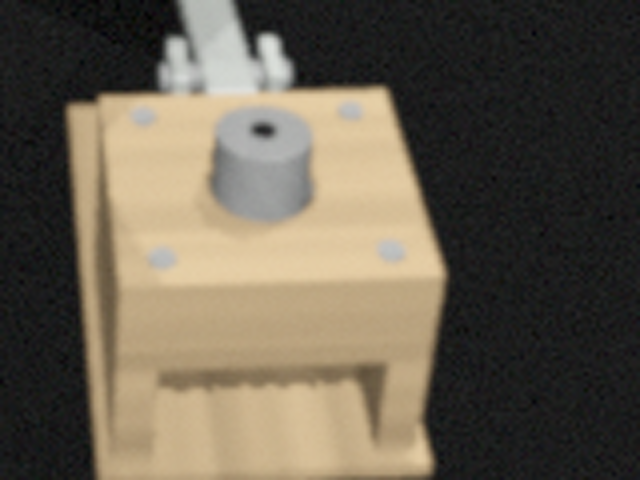

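View pics/scene3z.png

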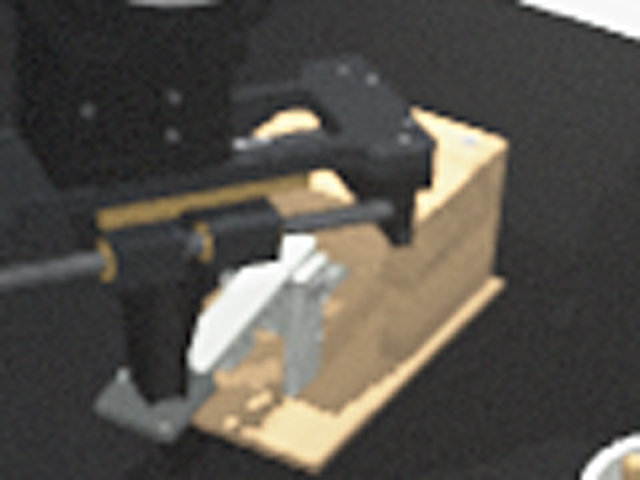

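The guide now stands well proud (top at about (366,333) in the side view), with the press held at about 23 N. I'll lift off and open the gripper over the nest.

```bash
python3 -m crank '0 0 0 0 0 -0.3 1;0 0 0 0 0 -0.8 1;0 0 0 0 0 -1 1;0 0 0 0 0 -1 0;0 0 0 0 0 -0.2 -1';  python3 - <<'E'
from h import *
p=viewer.camera("side")
for z in (.088,.09,.092,.094,.096): print(z,proj([.531,.2035,z],p),onplane((365.75,332.75),z,p))
E
python3 go.py .531 .2035 .16
```

```text
time: 11.18
position: [0.5768, 0.0445, 0.185]
tool_rot: [0.176, 0.984, -0.0, 0.003]
ft_force: [-0.1, -0.0, -0.4]
grip_width: 0.0137
0.088 [364.4048261  337.81285592] [0.53060216 0.19432445 0.088     ]
0.09 [364.52473601 336.53818015] [0.53044995 0.19658513 0.09      ]
0.092 [364.64510505 335.25862361] [0.53029774 0.1988458  0.092     ]
0.094 [364.76593588 333.97415823] [0.53014553 0.20110648 0.094     ]
0.096 [364.88723114 332.6847557 ] [0.52999332 0.20336715 0.096     ]
pos [0.5763 0.0445 0.1845] units [2.439 3.338 0.602] untilt [-0.001  0.055  0.   ] F [0.63 0.09 0.23] t 11.225 w 0.016880688186218643
```

```bash
python3 -m crank '0 0 0 0.65 0.85 0 -1;0 0 0 0.65 0.85 0 -1;0 0 0 0.65 0.85 0 -1;0 0 0 0.5 0.7 0 -1;0 0 0 0.1 0.15 0 -1';  python3 - <<'E'
from h import *
for c in ["wrist","scene","side"]:
    p=viewer.camera(c); save(p,c+"4"); 
    print(c,[(round(d["score"],2),toworld(d["at"],p).round(4)) for d in spotter.boxes_of("guide",p)[:2]])
E
python3 go.py .531 .2035 .16
```

```text
time: 11.85
position: [0.5231, 0.2105, 0.1761]
tool_rot: [0.178, 0.984, -0.002, -0.004]
ft_force: [0.2, -0.4, 0.5]
grip_width: 0.0668
wrist [(0.97, array([0.5294, 0.1986, 0.0931]))]
scene []
side [(0.68, array([0.5302, 0.2086, 0.0897]))]
pos [0.5255 0.2077 0.1776] units [-0.167 -0.049  0.44 ] untilt [-0.042 -0.036  0.   ] F [-0.35 -0.41 -0.96] t 12.15 w 0.0849783453568272
```

View pics/wrist4.png

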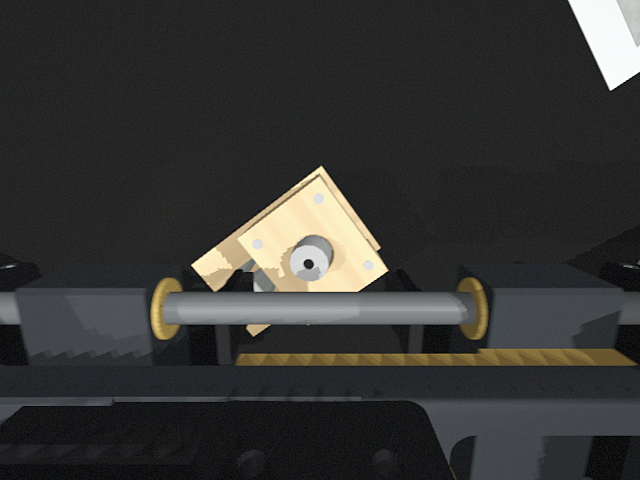

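View pics/scene4.png

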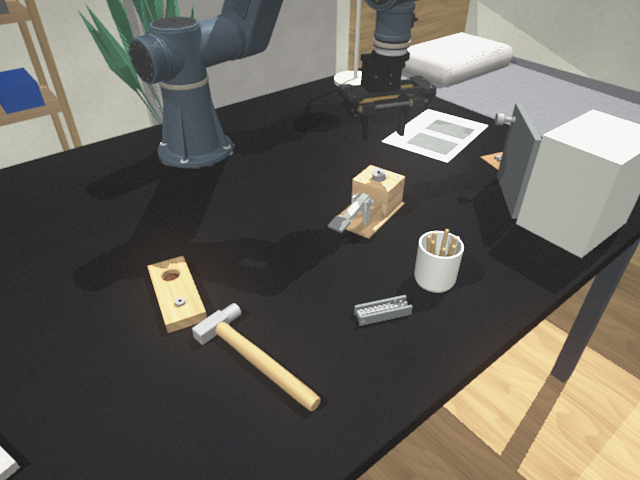

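The wrist view shows the guide's bore at (309,264) between the open jaws. The scene view shows it standing proud at (378,174).

```bash
python3 - <<'E'
from h import *
p=viewer.camera("wrist"); s=viewer.camera("scene")
for z in (.09,.094,.096): print(z,onplane((309,264),z,p),onplane((378.3,174),z,s))
x=robot.get_obs()["position"]; print(x,proj(x,p),proj([x[0],x[1],.094],p))
E
python3 go.py .531 .202 .12
```

```text
0.09 [0.53690716 0.19403786 0.09      ] [0.53372228 0.19922326 0.09      ]
0.094 [0.53577139 0.19461108 0.094     ] [0.53844624 0.19418827 0.094     ]
0.096 [0.53520351 0.19489769 0.096     ] [0.54080822 0.19167078 0.096     ]
[0.52553592 0.20784184 0.17791348] [320.88630594 287.2200007 ] [320.6480883 245.7011041]
pos [0.5255 0.2078 0.1779] units [-0.184 -0.084  1.448] untilt [-0.038 -0.033 -0.   ] F [0.46 0.6  0.09] t 12.25 w 0.08621158935530998
```

The mismatch comes from pairing a picture taken while the arm was still settling with a later camera pose, so I'll retake it.

Run:
```python
from h import *
p=viewer.camera("wrist"); save(p,"wrist5"); g=cv2.cvtColor(p["img"],cv2.COLOR_RGB2BGR)[220:295,260:360]; cv2.imwrite("pics/w5z.png",cv2.resize(g,(800,600),interpolation=2))
for uv in [(309,264)]: print(onplane(uv,.095,p))
```

```text
[0.53562646 0.19483338 0.095     ]
```

View pics/w5z.png

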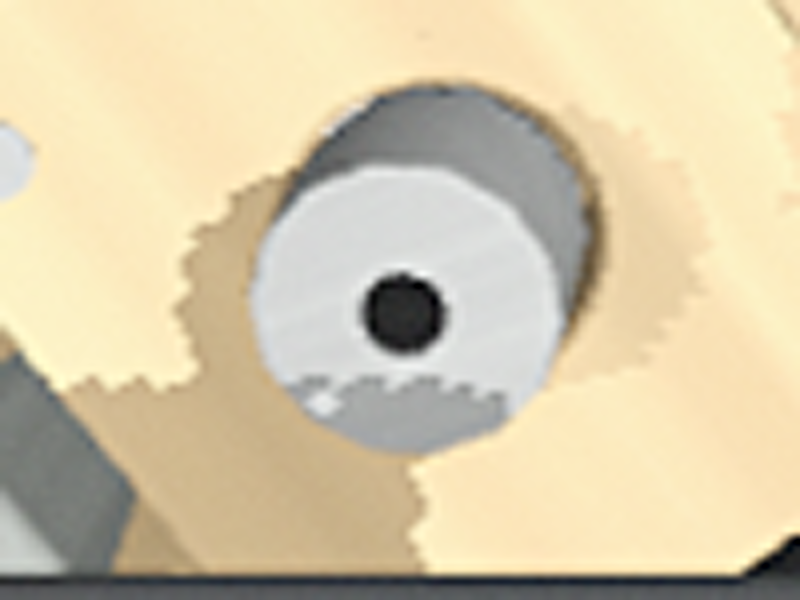

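```bash
python3 - <<'E'
from h import *
p=viewer.camera("wrist")
print(p["xyz"],robot.get_obs()["position"])
for z in(.092,.095): print(onplane((310.4,259),z,p))
print(onplane((446/8+260,232/8+220),.078,p))
for z in (.092,.094,.096): print(proj([.5315,.2015,z],p))
E
python3 go.py .532 .2005 .12
```

```text
[0.46557755 0.2301742  0.34123247] [0.52542757 0.20811735 0.1780278 ]
[0.53313214 0.19694603 0.092     ]
[0.53231898 0.19734599 0.095     ]
[0.53068978 0.20203318 0.078     ]
[315.24901419 255.02520483]
[315.21319498 255.76389448]
[315.17683069 256.5138254 ]
pos [0.5254 0.2081 0.178 ] units [-0.225 -0.116  1.45 ] untilt [-0.037 -0.032  0.   ] F [ 0.11 -0.7   0.73] t 12.35 w 0.08665636379241742
```

```bash
python3 -m crank '-0.04 -0.03 0 -0.2 -0.09 0.5 -1;0 0 0 0 0 0.4 -1;0 0 0 0 0 0.2 -1;0 0 0 0 0 0 -1'; python3 go.py .5315 .2005 .083
```

```text
time: 12.85
position: [0.5324, 0.2012, 0.1332]
tool_rot: [0.18, 0.984, 0.001, 0.001]
ft_force: [-0.5, -0.5, -0.8]
grip_width: 0.0871
pos [0.5324 0.2012 0.1332] units [ 0.016 -0.025  1.254] untilt [ 0.015  0.011 -0.   ] F [-0.49 -0.47 -0.82] t 12.85 w 0.08709356273000672
```

```bash
python3 -m crank '0 0 0 0.01 -0.01 0.4 -1;0 0 0 0 0 0.4 -1;0 0 0 0 0 0.3 -1;0 0 0 0 0 0 -1'; python3 go.py .5315 .2005 .083
python3 - <<'E'
from h import *
p=viewer.camera("side"); save(p,"side6"); g=cv2.cvtColor(p["img"],cv2.COLOR_RGB2BGR)[270:390,290:450]; cv2.imwrite("pics/s6z.png",cv2.resize(g,(640,480),interpolation=2))
E
```

```text
time: 13.35
position: [0.5318, 0.2014, 0.0863]
tool_rot: [0.18, 0.984, 0.001, 0.001]
ft_force: [0.4, 0.6, -0.2]
grip_width: 0.0869
pos [0.5318 0.2014 0.0863] units [ 0.    -0.025  0.083] untilt [ 0.017  0.014 -0.   ] F [ 0.4   0.57 -0.2 ] t 13.35 w 0.08694340279503474
```

View pics/s6z.png

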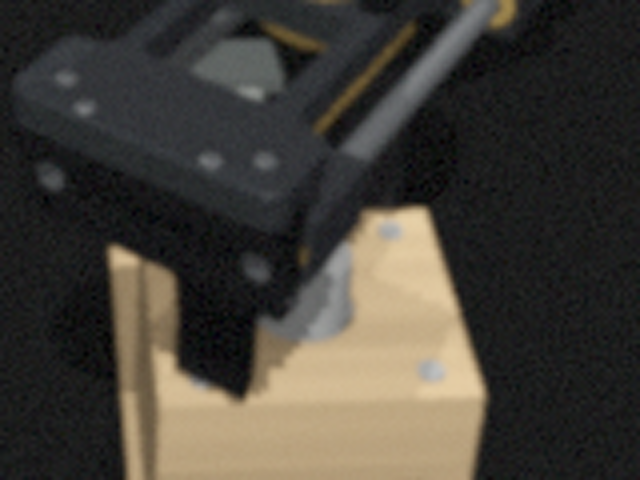

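```bash
python3 -m crank '0 0 0 0 -0.02 0.1 -1;0 0 0 0 0 0 0;0 0 0 0 0 0 0.6;0 0 0 0 0 0 1;0 0 0 0 0 0 1' 15; python3 -m crank '0 0 0 0 0 0 1;0 0 0 0 0 0 1;0 0 0 0 0 0 1' 40; python3 go.py .5315 .2005 .083
```

```text
time: 14.02
position: [0.5332, 0.2009, 0.084]
tool_rot: [0.18, 0.984, 0.001, 0.003]
ft_force: [0.3, -0.5, 0.9]
grip_width: 0.0551
time: 14.4
position: [0.5326, 0.2002, 0.0842]
tool_rot: [0.18, 0.984, 0.001, 0.002]
ft_force: [-1.3, -3.3, 1.9]
grip_width: 0.0284
pos [0.5326 0.2002 0.0842] units [ 0.029 -0.004  0.031] untilt [ 0.023  0.051 -0.   ] F [-1.34 -3.27  1.88] t 14.4 w 0.02841964338990739
```

```bash
python3 -m crank '0 0 0 0 0 0 1;0 0 0 0 0 -0.1 1;0 0 0 0 0 -0.15 1';python3 -m crank '0 0 0 0 0 -0.2 1;0 0 0 0 0 -0.3 1;0 0 0 0 0 -0.3 1'; python3 -m crank '0 0 0 0 0 -0.5 1;0 0 0 0 0 -0.5 1;0 0 0 0 0 -0.2 1;0 0 0 0 0 0 1'
python3 - <<'E'
from h import *
for c in ["side","scene","wrist"]:
    p=viewer.camera(c); save(p,c+"7")
p=cv2.imread("pics/side7.png")[220:400,270:510]; q=cv2.imread("pics/scene7.png")[110:230,310:470]
cv2.imwrite("pics/z7.png",np.hstack([cv2.resize(p,(400,300),interpolation=2),cv2.resize(q,(400,300),interpolation=2)]))
E
```

```text
time: 14.78
position: [0.5317, 0.2004, 0.0933]
tool_rot: [0.18, 0.984, 0.001, 0.001]
ft_force: [0.2, -0.8, -1.3]
grip_width: 0.0286
time: 15.15
position: [0.5321, 0.2009, 0.1279]
tool_rot: [0.18, 0.984, 0.001, 0.002]
ft_force: [0.2, 0.3, -1.6]
grip_width: 0.0285
time: 15.65
position: [0.533, 0.2011, 0.1814]
tool_rot: [0.18, 0.984, 0.002, 0.004]
ft_force: [-0.3, 1.2, -1.0]
grip_width: 0.0286
```

View pics/z7.png

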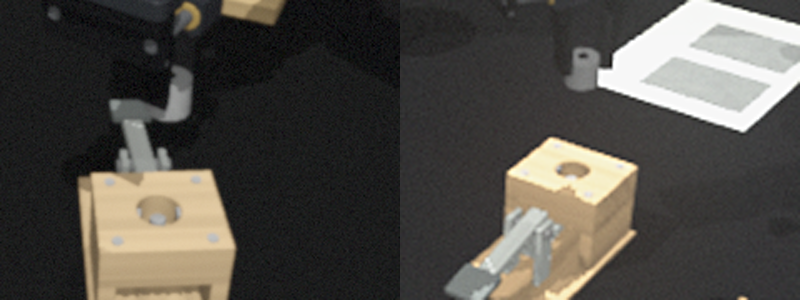

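Both views show the guide upright in the jaws and the nest empty. I'll check its offset in the grip and plan the move to the socket.

```bash
python3 - <<'E'
from h import *
s=viewer.camera("scene");d=viewer.camera("side")
x=robot.get_obs()["position"]; print(x)
for p in(s,d): print(proj([x[0],x[1],x[2]+.0115],p),proj([x[0],x[1],x[2]-.0145],p))
def crop(p,x0,y0,w,h): return cv2.resize(cv2.cvtColor(p["img"],cv2.COLOR_RGB2BGR)[y0:y0+h,x0:x0+w],(400,400),interpolation=2)
cv2.imwrite("pics/z8.png",np.hstack([crop(s,360,115,50,50),crop(d,350,250,50,50)]))
save(s,"scene8")
E
python3 go.py .475 -.288 .18
```

```text
[0.53211614 0.20093795 0.17964269]
[381.93392957 132.42964039] [380.97165487 143.44016724]
[370.50493954 263.63850027] [368.67132393 283.37877371]
pos [0.5321 0.2009 0.1796] units [ -2.996 -11.936  -0.043] untilt [ 0.046  0.053 -0.   ] F [-1.04  0.23 -2.66] t 15.9 w 0.028602278211437928
```

View pics/z8.png

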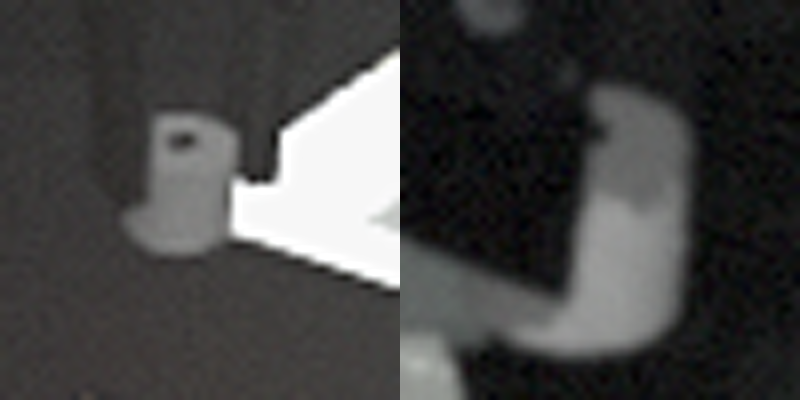

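```bash
cat >> h.py <<'E'
def tri(*prs):
    A=[];r=[]
    for uv,p in prs:
        v=Rm(p["attitude"])@np.linalg.solve(np.array(p["camera_matrix"]),[*uv,1]);v/=np.linalg.norm(v);M=np.eye(3)-np.outer(v,v);A.append(M);r.append(M@np.array(p["xyz"]))
    x=np.linalg.lstsq(np.vstack(A),np.hstack(r),rcond=None)[0];return x.round(4),[(proj(x,p)-np.array(uv)).round(1) for uv,p in prs]
E
python3 - <<'E'
from h import *
s=viewer.camera("scene");d=viewer.camera("side")
x=robot.get_obs()["position"]; print(x)
print(tri(((382.5,143.2),s),((374.7,288),d)))
save(d,"side9")
for dd in spotter.boxes_of("guide",d)[:2]+spotter.boxes_of("guide",s)[:2]: print(dd["score"],dd["at"])
E
```

```text
[0.53226494 0.20096398 0.17971952]
(array([0.5268, 0.2081, 0.1632]), [array([-1. , -0.8]), array([-2.1,  1.3])])
0.55 [0.0556, 0.0467, 0.4645]
0.56 [0.1323, -0.2058, 1.0358]
0.3 [-0.2655, 0.111, 0.8844]
```

View pics/side9.png

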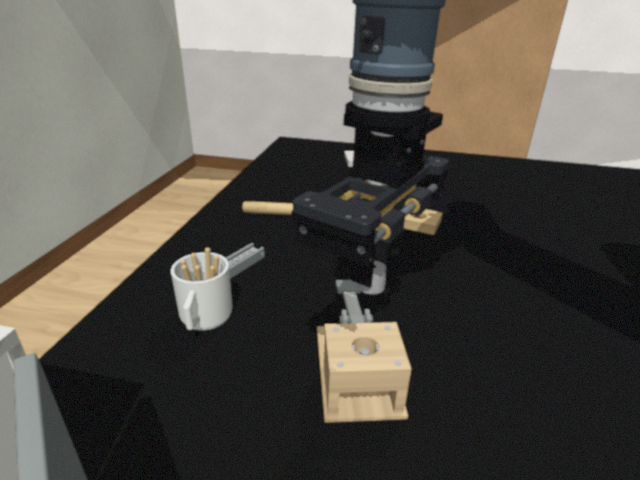

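View pics/wrist7.png

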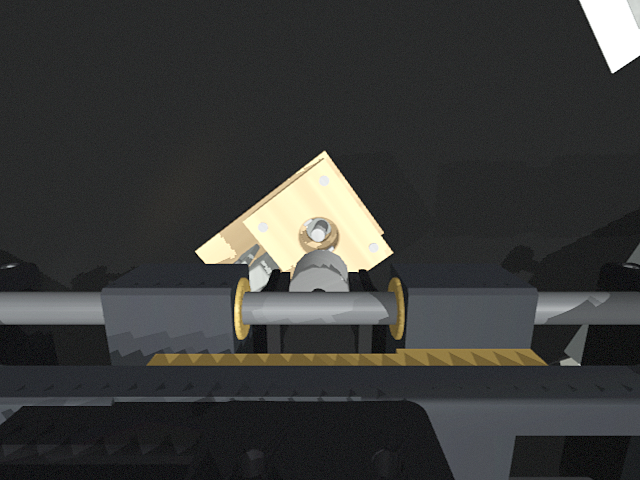

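Run:
```python
from h import *
p=viewer.camera("wrist"); o=robot.get_obs(); r=R.from_quat(o["tool_rot"]); x=np.array(o["position"])
g=cv2.cvtColor(p["img"],cv2.COLOR_RGB2BGR)
g=cv2.resize(g[230:330,250:390],(800,571),interpolation=2); f=800/140
th=np.linspace(0,2*np.pi,60)
for zz,c in((.0145,(0,0,255)),(-.0115,(0,255,0))):
    for t in th:
        u=proj(x+r.apply([.015*np.cos(t),.015*np.sin(t),zz]),p); cv2.circle(g,(int((u[0]-250)*f),int((u[1]-230)*f)),2,c,-1)
cv2.imwrite("pics/w10.png",g)
```

```text
(no output)
```

View pics/w10.png

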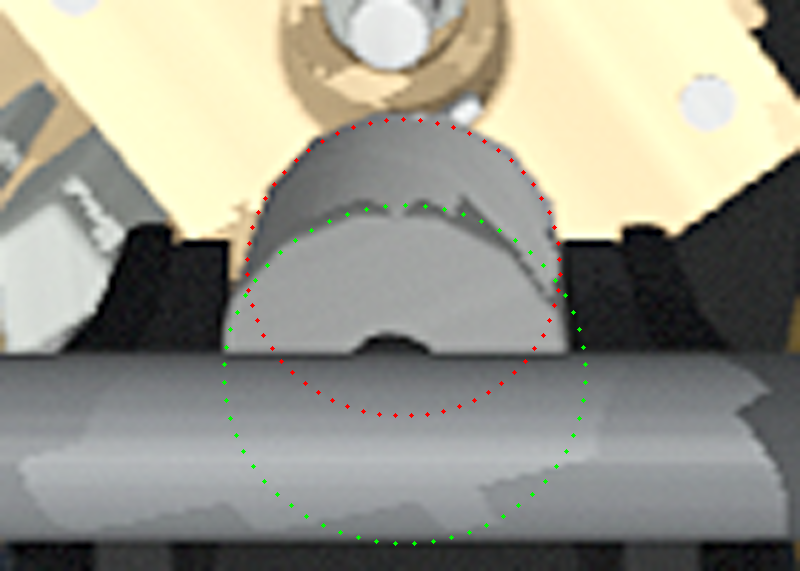

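The predicted outline of a centred, upright guide matches the wrist picture, so it sits centred and upright in the grip. Moving to the socket.

```bash
python3 -m crank '0 0 0 -0.25 -0.9 0 1;0 0 0 -0.25 -1 0 1;0 0 0 -0.25 -1 0 1;0 0 0 -0.25 -1 0 1;0 0 0 -0.25 -1 0 1'; python3 go.py .476 -.29 .17;  python3 -m crank '0 0 0 -0.25 -1 0 1;0 0 0 -0.25 -1 0 1;0 0 0 -0.25 -1 0 1;0 0 0 -0.25 -1 0 1;0 0 0 -0.25 -1 0 1'; python3 go.py .476 -.29 .17
```

```text
time: 16.77
position: [0.5109, -0.0026, 0.179]
tool_rot: [0.177, 0.984, 0.002, 0.004]
ft_force: [0.4, 0.5, -1.3]
grip_width: 0.0287
pos [ 0.5109 -0.0026  0.179 ] units [-1.678 -7.041  0.199] untilt [0.065 0.088 0.   ] F [ 0.36  0.51 -1.29] t 16.775 w 0.028729530869705172
time: 17.4
position: [0.4876, -0.2146, 0.1784]
tool_rot: [0.177, 0.984, 0.002, 0.005]
ft_force: [0.3, 0.2, -1.4]
grip_width: 0.0285
pos [ 0.4876 -0.2146  0.1784] units [-0.383 -1.868  0.203] untilt [ 0.069  0.108 -0.   ] F [ 0.3   0.16 -1.39] t 17.4 w 0.028451129380900556
```

```bash
python3 -m crank '0.06 0.1 0 -0.2 -0.85 0 1;0 0 0 -0.15 -0.8 0 1;0 0 0 0 0 0 1;0 0 0 0 0 0 1'; python3 go.py .476 -.29 .17
python3 - <<'E'
from h import *
p=viewer.camera("wrist"); save(p,"wrist11")
for d in spotter.boxes_of("socket",p): print(d["score"],toworld(d["at"],p))
print(proj([.476,-.29,.022],p))
E
```

```text
time: 17.9
position: [0.477, -0.2868, 0.1779]
tool_rot: [0.179, 0.984, 0.0, 0.001]
ft_force: [0.6, 0.5, -1.5]
grip_width: 0.0287
pos [ 0.477  -0.2868  0.1779] units [-0.005 -0.084  0.197] untilt [ 0.005  0.015 -0.   ] F [ 0.64  0.51 -1.5 ] t 17.9 w 0.028652797045071343
0.88 [ 0.47009796 -0.29856414  0.02360696]
[316.24405237 226.13898566]
```

View pics/wrist11.png

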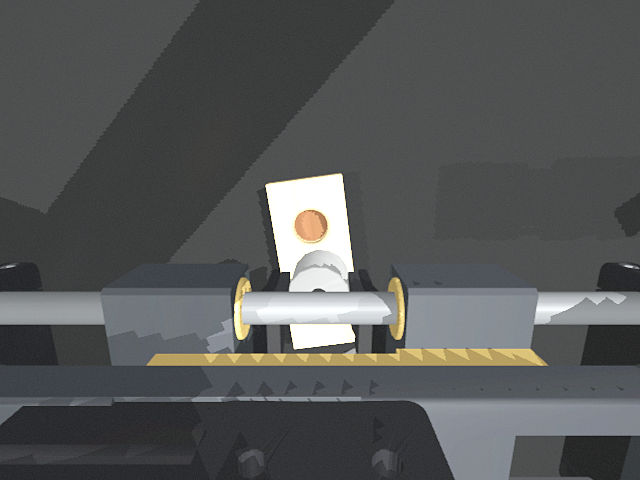

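The wrist view shows the socket at about (311,226) on the rack, with the held guide just below it. I'll fit the rim.

Run:
```python
from h import *
p=viewer.camera("wrist"); im=p["img"][200:250,280:345].astype(int)
m=((im[...,0]-im[...,2])>45).astype(np.uint8); 
c=max(cv2.findContours(m,0,2)[0],key=cv2.contourArea); e=cv2.fitEllipse(c); uv=(e[0][0]+280,e[0][1]+200); print(e,uv)
for z in(.022,.016,.010): print(z,onplane(uv,z,p))
cv2.imwrite("pics/w12.png",cv2.resize(cv2.cvtColor(p["img"],cv2.COLOR_RGB2BGR)[195:275,270:370],(800,640)[:2] if 0 else (750,600),interpolation=2))
```

```text
((30.45098876953125, 25.777786254882812), (34.60494613647461, 35.349205017089844), 55.65391540527344) (310.45098876953125, 225.7777862548828)
0.022 [ 0.47410705 -0.29483081  0.022     ]
0.016 [ 0.47519216 -0.29539899  0.016     ]
0.01 [ 0.47627728 -0.29596717  0.01      ]
```

View pics/w12.png

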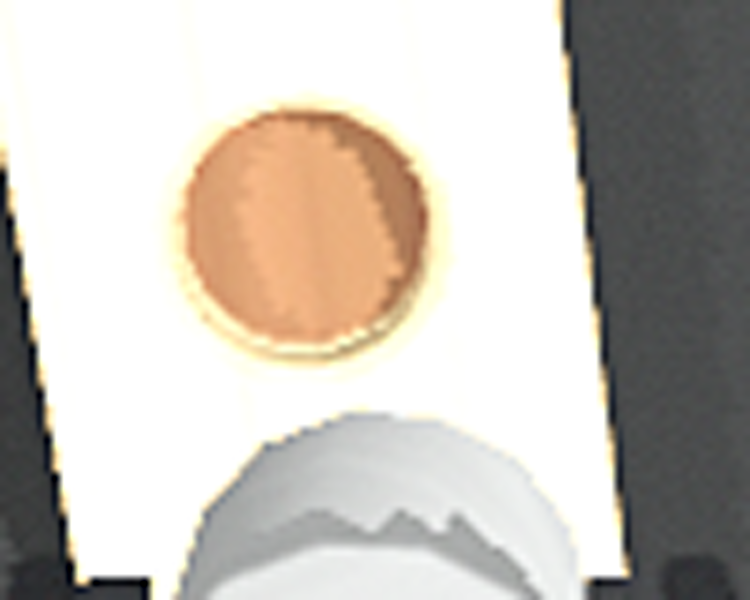

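```bash
python3 go.py .4742 -.2942 .09;  python3 -m crank '0 0 0 -0.01 -0.19 0.6 1;0 0 0 0 0 0.8 1;0 0 0 0 0 0.6 1;0 0 0 0 0 0.2 1;0 0 0 0 0 0 1'; python3 go.py .4742 -.2942 .05
```

```text
pos [ 0.4773 -0.2863  0.1781] units [ 0.009 -0.211  2.203] untilt [-0.     0.022 -0.   ] F [-0.09  0.45 -1.11] t 18.05 w 0.02860120284203647
time: 18.68
position: [0.4776, -0.2902, 0.0897]
tool_rot: [0.175, 0.985, -0.001, 0.002]
ft_force: [-0.5, 0.2, -1.3]
grip_width: 0.0285
pos [ 0.4776 -0.2902  0.0897] units [ 0.051 -0.124  0.993] untilt [-0.008  0.056 -0.   ] F [-0.5   0.18 -1.34] t 18.675 w 0.02848766719202727
```

```bash
python3 -m crank '0 0.05 0 0.05 -0.13 0.4 1;0 0 0 0 0 0.2 1;0 0 0 0 0 0 1;0 0 0 0 0 0 1'; python3 go.py .4742 -.2942 .05
python3 - <<'E'
from h import *
def crop(p,x0,y0,w,h): return cv2.resize(cv2.cvtColor(p["img"],cv2.COLOR_RGB2BGR)[y0:y0+h,x0:x0+w],(400,300),interpolation=2)
w=viewer.camera("wrist");s=viewer.camera("scene");d=viewer.camera("side")
for uv in [(0,0)]: pass
cv2.imwrite("pics/z13.png",np.vstack([np.hstack([crop(w,270,195,100,75),crop(s,130,235,80,60)]),np.hstack([crop(d,370,170,100,75),crop(w,220,180,200,150)])]))
E
```

```text
time: 19.18
position: [0.4751, -0.2956, 0.0661]
tool_rot: [0.175, 0.985, -0.001, 0.002]
ft_force: [-0.0, -0.3, -1.4]
grip_width: 0.0287
pos [ 0.4751 -0.2956  0.0661] units [0.034 0.026 0.402] untilt [-0.027  0.046 -0.   ] F [-0.04 -0.33 -1.36] t 19.175 w 0.02867362998642239
```

View pics/z13.png

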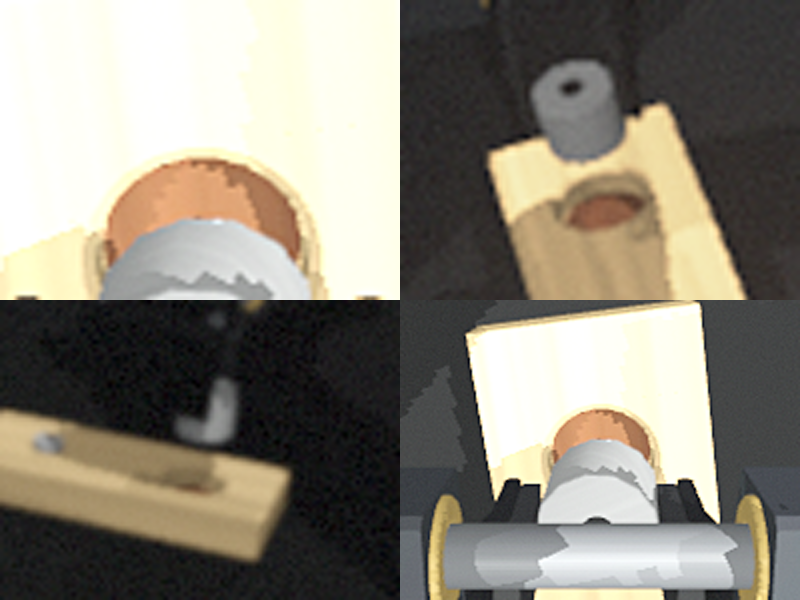

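Run:
```python
from h import *
p=viewer.camera("wrist"); o=robot.get_obs(); r=R.from_quat(o["tool_rot"]); x=np.array(o["position"]); print(x)
x0,y0=265,190; g=cv2.cvtColor(p["img"],cv2.COLOR_RGB2BGR)[y0:y0+90,x0:x0+120]; f=6.5
g=cv2.resize(g,None,fx=f,fy=f,interpolation=2)
def C(c,rad,col,rot=None):
    for t in np.linspace(0,2*np.pi,90):
        v=np.array([rad*np.cos(t),rad*np.sin(t),0]); v=rot.apply(v) if rot else v
        u=proj(np.array(c)+v,p); cv2.circle(g,(int((u[0]+.5-x0)*f),int((u[1]+.5-y0)*f)),2,col,-1)
C(x+r.apply([0,0,.0145]),.015,(0,0,255),r)
C((.4742,-.2942,.022),.019,(255,0,0)); C((.4742,-.2942,.020),.017,(0,255,0))
cv2.imwrite("pics/w14.png",g)
```

```text
[ 0.47516623 -0.29553087  0.06625007]
```

View pics/w14.png

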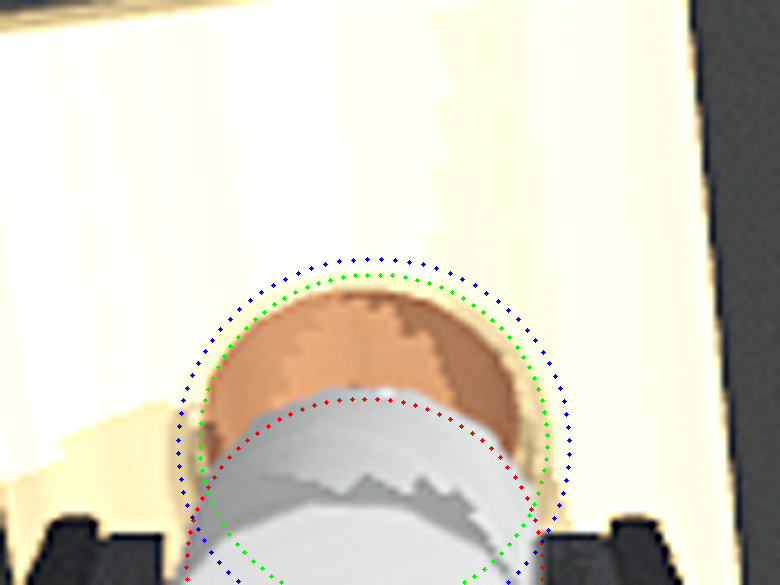

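The current TCP (0.4752, −0.2955) matches the fitted socket centre (0.475, −0.2953), so I'll descend straight.

```bash
python3 -m crank '-0.02 0.04 0 0 0 0.25 1;0 0 0 0 0 0.2 1;0 0 0 0 0 0.2 1;0 0 0 0 0 0.1 1;0 0 0 0 0 0 1'; python3 go.py .475 -.2954 .0245
python3 - <<'E'
from h import *
p=viewer.camera("scene"); d=viewer.camera("side")
def crop(p,x0,y0,w,h): return cv2.resize(cv2.cvtColor(p["img"],cv2.COLOR_RGB2BGR)[y0:y0+h,x0:x0+w],(400,300),interpolation=2)
cv2.imwrite("pics/z15.png",np.hstack([crop(p,130,240,80,60),crop(d,370,170,100,75)]))
E
```

```text
time: 20.0
position: [0.4751, -0.2954, 0.0338]
tool_rot: [0.175, 0.985, -0.0, -0.0]
ft_force: [0.4, -0.3, -1.1]
grip_width: 0.0288
pos [ 0.4751 -0.2954  0.0338] units [ 0.001 -0.     0.231] untilt [-0.003 -0.001  0.   ] F [ 0.38 -0.28 -1.1 ] t 20.0 w 0.02878526741637397
```

View pics/z15.png

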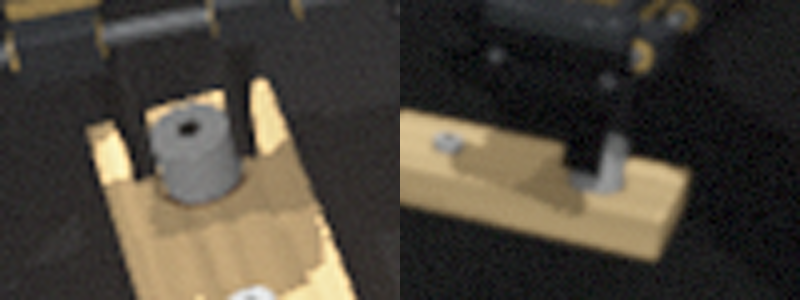

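```bash
python3 -m crank '0 0 0 0 0 0.08 1;0 0 0 0 0 0.06 1'; python3 -m crank '0 0 0 0 0 0.05 1;0 0 0 0 0 0.04 1'
```

```text
time: 20.35
position: [0.4757, -0.296, 0.0289]
tool_rot: [0.175, 0.985, -0.001, 0.001]
ft_force: [-0.3, -0.0, -0.4]
grip_width: 0.0287
time: 20.6
position: [0.4755, -0.2959, 0.0258]
tool_rot: [0.175, 0.985, -0.001, 0.001]
ft_force: [-3.1, 1.2, 13.4]
grip_width: 0.0285
```

```bash
python3 -m crank '0 0 0 0 0 0.01 1;0 0 0 0 0 0 1'
python3 - <<'E'
from h import *
p=viewer.camera("scene"); save(p,"scene16"); d=viewer.camera("side")
def crop(p,x0,y0,w,h): return cv2.resize(cv2.cvtColor(p["img"],cv2.COLOR_RGB2BGR)[y0:y0+h,x0:x0+w],(400,300),interpolation=2)
cv2.imwrite("pics/z16.png",np.hstack([crop(p,130,240,80,60),crop(d,370,170,100,75)]))
E
```

```text
time: 20.85
position: [0.4757, -0.296, 0.0263]
tool_rot: [0.175, 0.985, -0.001, 0.001]
ft_force: [0.7, 1.2, -0.4]
grip_width: 0.0285
```

View pics/z16.png

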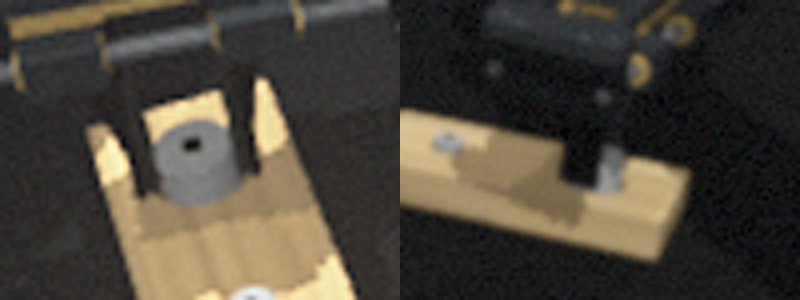

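The guide sits in the socket with about half its height showing. I'll release it, open slowly and rise.

```bash
python3 -m crank '0 0 0 0 0 0 0.2;0 0 0 0 0 0 0;0 0 0 0 0 0 -0.3;0 0 0 0 0 0 -0.6;0 0 0 0 0 0 -1' 10; python3 -m crank '0 0 0 0 0 0 -1;0 0 0 0 0 -0.2 -1;0 0 0 0 0 -0.5 -1;0 0 0 0 0 -1 -1;0 0 0 0 0 -1 -1';python3 -m crank '0 0 0 0 0 -1 -1;0 0 0 0 0 -0.2 -1;0 0 0 0 0 0 -1'
python3 - <<'E'
from h import *
w=viewer.camera("wrist");p=viewer.camera("scene"); d=viewer.camera("side")
def crop(p,x0,y0,w,h): return cv2.resize(cv2.cvtColor(p["img"],cv2.COLOR_RGB2BGR)[y0:y0+h,x0:x0+w],(400,300),interpolation=2)
cv2.imwrite("pics/z17.png",np.vstack([np.hstack([crop(p,130,240,80,60),crop(d,370,170,100,75)]),np.hstack([crop(w,260,180,120,90),crop(p,0,0,640,480)])]))
for z in (.036,): 
    for q,n in ((p,"s"),(d,"d"),(w,"w")): print(n,proj([.475,-.2953,z],q),proj([.475,-.2953,.022],q))
    for q in (w,p,d): print([(round(k["score"],2),toworld(k["at"],q).round(4)) for k in spotter.boxes_of("guide_mid",q)[:2]])
E
```

```text
time: 21.58
position: [0.4757, -0.2962, 0.0256]
tool_rot: [0.175, 0.985, -0.001, 0.001]
ft_force: [-0.3, 0.4, 0.5]
grip_width: 0.0655
time: 22.2
position: [0.4739, -0.2945, 0.1345]
tool_rot: [0.175, 0.985, 0.001, -0.002]
ft_force: [0.4, -0.8, -0.1]
grip_width: 0.0867
time: 22.58
position: [0.475, -0.2954, 0.1882]
tool_rot: [0.175, 0.985, -0.001, 0.001]
ft_force: [0.2, 0.8, -0.9]
grip_width: 0.087
s [167.21235515 269.09376069] [168.59809581 274.57515032]
d [418.42689139 207.14467132] [417.58924351 212.86704599]
w [320.23250398 226.42740143] [320.19928657 223.54556284]
[(0.64, array([ 0.4747, -0.2977,  0.0382]))]
[]
[(0.6, array([ 0.473 , -0.2807,  0.0323])), (0.5, array([0.5691, 0.0961, 0.0513]))]
```

View pics/z17.png

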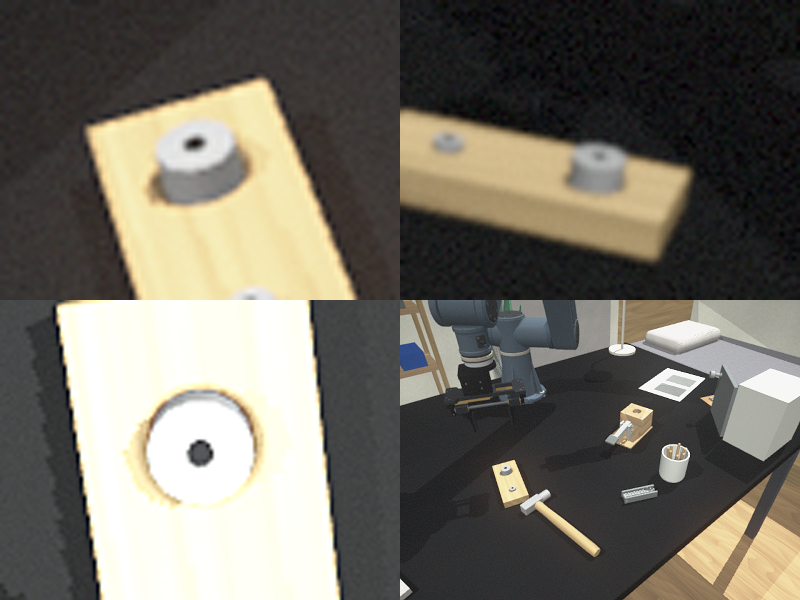

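All three views show the guide upright in the socket, about 13–14 mm proud, where 14 mm is fully home. I'll confirm the height with a gentle touch of the closed fingers.

```bash
python3 -m crank '0 0 0 0 0 0.6 1;0 0 0 0 0 0.8 1;0 0 0 0 0 0.8 1;0 0 0 0 0 0.6 1;0 0 0 0 0 0.3 1'; python3 -m crank '0 0 0 0 0 0 1;0 0 0 0 0 0 1;0 0 0 0 0 0 1' ; python3 go.py .475 -.2955 .045
```

```text
time: 23.5
position: [0.4744, -0.2952, 0.0565]
tool_rot: [0.175, 0.985, 0.001, -0.001]
ft_force: [-0.7, 0.2, 0.6]
grip_width: 0.0447
time: 23.88
position: [0.4747, -0.2954, 0.0567]
tool_rot: [0.175, 0.985, 0.001, -0.001]
ft_force: [-0.3, 0.1, 0.5]
grip_width: 0.0149
pos [ 0.4747 -0.2954  0.0567] units [-0.009  0.     0.291] untilt [ 0.007 -0.034 -0.   ] F [-0.27  0.14  0.52] t 23.875 w 0.014902649737826814
```

```bash
python3 -m crank '0 0 0 0 0 0.15 1;0 0 0 0 0 0.15 1;0 0 0 0 0 0.1 1'; python3 -m crank '0 0 0 0 0 0.05 1;0 0 0 0 0 0.04 1'
```

```text
time: 24.25
position: [0.4756, -0.2962, 0.0415]
tool_rot: [0.175, 0.985, -0.0, 0.0]
ft_force: [0.0, 0.5, -0.0]
grip_width: 0.0007
time: 24.5
position: [0.4754, -0.296, 0.0372]
tool_rot: [0.175, 0.985, -0.0, -0.0]
ft_force: [0.7, -0.6, -0.3]
grip_width: 0.0005
```

```bash
python3 -m crank '0 0 0 0 0 0.03 1'; python3 -m crank '0 0 0 0 0 0.04 1';python3 -m crank '0 0 0 0 0 0.05 1'
```

```text
time: 24.62
position: [0.4754, -0.2961, 0.0364]
tool_rot: [0.175, 0.985, -0.0, -0.0]
ft_force: [-1.9, 1.3, 11.7]
grip_width: 0.0006
time: 24.75
position: [0.4755, -0.2961, 0.0363]
tool_rot: [0.175, 0.985, -0.0, -0.0]
ft_force: [-2.7, 2.5, 18.1]
grip_width: 0.0004
time: 24.88
position: [0.4755, -0.2961, 0.0364]
tool_rot: [0.175, 0.985, -0.001, 0.0]
ft_force: [-2.4, 2.2, 18.0]
grip_width: 0.0003
```

The guide's top is firm at z = 0.0364, against 0.036 expected when fully home. I'll retreat and take a last look.

```bash
python3 -m crank '0 0 0 0 0 -0.2 1;0 0 0 0 0 -0.6 1;0 0 0 0 0 -1 1;0 0 0 0 0 -1 1;0 0 0 0 0 -0.4 1'; python3 -m crank '0 0 0 0 0 0 1;0 0 0 0 0 0 1;0 0 0 0 0 0 1'
python3 - <<'E'
from h import *
w=viewer.camera("wrist");p=viewer.camera("scene"); d=viewer.camera("side")
def crop(p,x0,y0,w,h): return cv2.resize(cv2.cvtColor(p["img"],cv2.COLOR_RGB2BGR)[y0:y0+h,x0:x0+w],(400,300),interpolation=2)
cv2.imwrite("pics/z18.png",np.vstack([np.hstack([crop(p,130,240,80,60),crop(d,370,170,100,75)]),np.hstack([crop(w,260,180,120,90),crop(p,0,0,640,480)])]))
E
```

```text
time: 25.5
position: [0.4751, -0.2956, 0.1678]
tool_rot: [0.175, 0.985, 0.0, -0.001]
ft_force: [0.4, -0.0, -0.4]
grip_width: 0.0007
time: 25.88
position: [0.475, -0.2955, 0.1678]
tool_rot: [0.175, 0.985, -0.0, -0.0]
ft_force: [-0.5, -0.2, 0.8]
grip_width: 0.0006
```

View pics/z18.png

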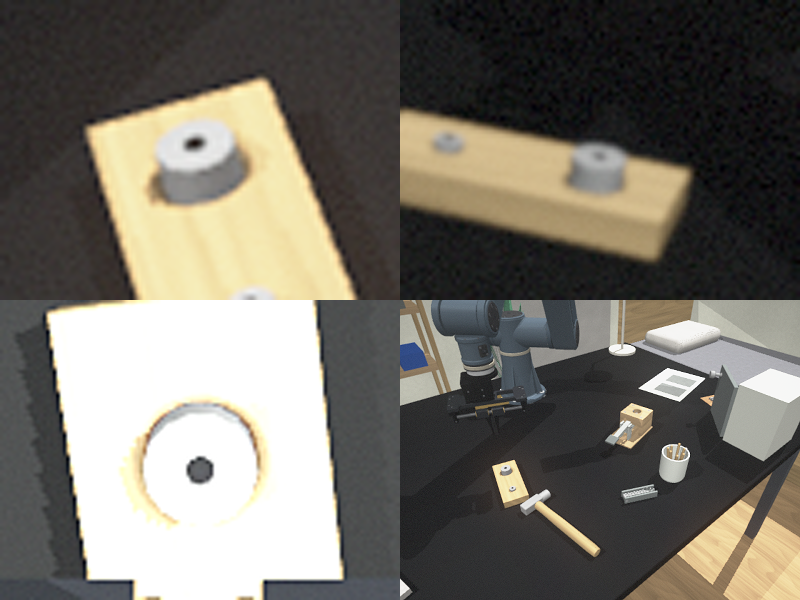

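The guide stands upright in the socket, the bystanders haven't moved, and the arm is clear.

```bash
python3 -c "
from rig import robot
print(robot.hand_in())"
```

```text
the job is handed in; nothing more can be done
None
```

The drill guide is out of the jig and stands fully home in the rack's empty socket; I handed the job in at about 26 s of the 69 s allowed. No verdict comes back, so the checks below are my own.

- **Pressing:** I pressed the pad down about 28 mm at roughly 5–11 mm/s until it met its stop. I then held it at about 22–24 N for over 0.8 s. The highest force read was about 24 N. The side view showed the guide standing about 16–18 mm proud and still in the nest.
- **Pulling and seating:** I gripped the guide with 40 N and pulled it clear; the pictures showed the nest empty. I carried it to the socket and lowered it until it touched bottom.
- **Final checks:**
  - All three cameras show the guide upright in the socket. The mug, key set and hammer look unmoved in the last scene picture, by eye only.
  - A light touch with the closed fingers (up to 18 N) found its top firm at z = 0.0364 m, against 0.036 m when fully home.
  - The arm was clear of everything at the end.
- **What disagreed:**
  - The cameras differed by several mm on the socket position (up to 12 mm in y for the side view), and the side view also put the held guide a few mm off. I relied on the wrist camera.
  - The gripper read 28.5 mm on the 30 mm guide.

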